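# Brace a twist-lock sample canister and open it

## Task

Lift the white square canister by its tight orange cap and seat it, upright, fully down in the square pocket of the blue bracing block, which keeps it from turning. Then turn the cap anticlockwise (seen from above) by about an eighth of a turn, only until its lugs come free, when the white pointer on the cap points at a corner of the canister; do not turn it far past that. Raise the cap straight off and finish while holding it in the gripper, level and still, a few centimetres or less above the open mouth, with the canister left seated in the block and the bottles and dish around left where they are.

Things in the scene. Friction and masses are not known exactly. Their poses are not given: they have to be found in the camera images.
- canister: White canister, square body 60 x 60 mm, 71 mm high (shoulder to 74), green dots at the four shoulder corners, paper label on one side, on top a round neck; loose, 0.18-0.35 kg. It may be lifted and carried by its closed cap. Origin: centre of the underside; z up its axis, x and y square to the flat sides.
- cap: Orange ribbed cap, 58 mm diameter, 24 mm high, white pointer bar on top along its x axis. Origin: centre of its lower rim, z up; closed, it lies 78 mm above the canister's origin (cap top at 102 mm). Its yaw relative to the canister is -11 to -2 degrees at the start; a stop bars turning much further clockwise.
- cap_top (a point): Centre of the cap's top face (24 mm above the cap's origin).
- brace: Fixed bracing block: base plate 120 x 120 x 8 mm, screw heads to 12 mm, blue walls 90 x 90 mm outside, 47 mm high, round a square pocket 64 x 64 mm (canister 2 mm clear each side). Black bevels funnel the mouth, 76 mm wide at the top to 64 mm at z 38 mm. Origin: centre of the underside; x, y square to the pocket. The canister fits in any quarter turn, with 4 degrees of play.
- brace_floor (a point): Centre of the pocket's floor, 8 mm above the worktop; the seated canister's origin lies here.
- squeeze_bottle: Bystander: white squeeze bottle with nozzle, 43 mm diameter, 125 mm high, loose; origin at the centre of its underside.
- wash_blue: Bystander: blue capped bottle, 51 mm diameter, 105 mm high, loose; origin at the centre of its underside.
- dropper: Bystander: small amber dropper bottle, 31 mm diameter, 72 mm high, loose; origin at the centre of its underside.
- petri_a: Bystander: petri dish, 91 mm diameter, 15 mm high, loose; origin at the centre of its underside.
- cap_pointer (a point): Outer end of the white pointer bar, on the cap's top, 27 mm from its axis along its x axis. Turned anticlockwise (positive yaw), the four lugs inside are clear of the ledges at 33 to 57 degrees of yaw relative to the canister, best 45 (pointer at a corner); a free cap springs up 2.5 mm there and lifts off. Further on, the lugs catch under the next ledges.
- neck_top (a point): Centre of the canister's mouth, 93 mm above its origin (neck diameter 43 mm). Four ledges round the neck face the flat sides, 48 degrees long each, with gaps of 42 degrees at the corners. A sprung seal plate (top 5 mm above this point closed, 7.5 mm open) pushes the cap up with about 11 N, and a stiff collar round it resists turning: after up to 11 degrees of play the cap takes 0.5 to 0.8 N m.
Not all that is in view belongs to the job. There is more than one size of the cap; the job needs the middle-sized.

How it is judged:
By the outcome, as a careful person would: the job done as asked, in the order asked, and still so for the second after the job is handed in, while the arm keeps its last pose, push and grip.
It also fails if it takes over 40 s, if anything falls off the work surface, if the arm or the gripper's body presses on something with over 40 N, if the wrist force passes 120 N, or if a joint passes its speed limit or range.

## Robot

A 6-joint arm with a two-finger parallel gripper is mounted at the origin on a cart in front of the work surface, level with it; the furniture and walls round the work are solid. World frame = base frame: x ahead of the robot, y to its left, z up, the work surface at z = 0. Lengths are in m, angles in rad, forces in N, time in s.
With the tool pointing down it reaches from about 0.35 to 0.975 m from the base axis. Payload 4.9 kg.
Tool frame: the origin (TCP) lies between the finger pads; the fingertips stand 25 mm ahead of it and the grasp point (between the pads) lies 6 mm ahead of it (manip.tcp_to_tips is the z of the fingertips in the tool frame, in m); z points along the fingers, y is the line along which they close (so a half turn about z gives the same grasp; the last joint's range is limited). The gripper opens to 85 mm and grips with 20 to 120 N. Pads are 22 mm wide; open, the fingers measure 114 mm over their backs; the gripper's body (76 mm by 85 mm) begins 54 mm behind the grasp point. The pads swing forward as they close: fully open they stand 13 mm farther back than shut.
Start: joints at [1.159, 0.053, 1.613, -0, 1.476, -0.119], TCP at [0.18, 0.598, 0.256] pointing down, gripper open.
Joint ranges: [-3.01, 3.01], [-1.01, 2.22], [0.06, 2.58], [-1.02, 4.17], [0.09, 2.62], [-3.14, 3.14]. Speed limits (rad/s): [2.57, 2.57, 3.14, 3.14, 3.14, 3.14].

## Interface

Orientations are given as a unit quaternion [w, x, y, z].
In Python, from plant import manip gives the robot as it stands. The module is installed in compiled form; this text tells all that it offers.
- The arm moves only by the tool arm_command, never from a script. Its argument "moves" is a list of rows, each a list of 3 entries, a list of its own where there are three numbers: the opening, from -1 (shut) to 1 (fully open), then the shift along the tool's x, y, z in units of 0.15 m (1.0 is 0.15 m), then the turn about the tool's z in units of 2 pi rad (1.0 is 2 pi rad). A call has 1 to 20 rows; each row is the pose to reach, as a shift and turn from the pose commanded when the call began, along the tool's axes at that moment, turning the shorter way round; what a row does not reach only later rows make up. A row lasts 1/12 s, in which the tool goes at most 41.7 mm and 7.16 degrees, less where a joint would pass 70% of its speed; a pose out of reach is approached as far as the arm can. A call with a number of a shift or a turn outside -1 to 1 is refused whole. A call with a gripper value outside its range is refused whole. The fingers move at their own pace and stop on an object; the grip force is fixed at half the most. Time passes only in rows, so rows that repeat a pose let the fingers close. It gives the time, the measured TCP pose, the force, the opening and the grip force at its end, in the units of the state.
- manip.state(): the state, without advancing time (a new reading comes with each control period).
- manip.grab_frame(name): name is "scene" or "top" or "wrist"; returns a dict with "frame" (480x640x3 uint8, red, green, blue), "fx", "fy", "cx", "cy" (pixels), "R" (3x3) and "t" (3): a world point X has camera coordinates R X + t. Camera axes: x right, y down, z forward; pixel columns grow to the right and rows downward; lengths in m; the calibration is good to about 2 mm. A picture is of the moment at which its call begins. There is no depth.
- manip.job_done(): hands the job in; it is judged then, once.
Trained networks look in a picture, given as the dict that the camera call returned (one of the last four; its "shot" number tells which), for a name from the list of things; names that differ only in an ending like _2 or _b are one class to them, and where a whole thing is asked for, a point or a joint stands for the part that bears it (a point fixed in the world has none). Each returns a list of dicts, best first, with "confidence" (0 to 1); they miss things now and then, are a little off and sometimes report something else, mostly with a low value. They report only what shows in the picture. A call takes as long as a camera call. They do not tell look-alikes from the thing itself.
- manip.search_frame(picture, target): "extent" ([left, top, right, bottom] in pixels, round what is visible of it).
The state is a dict: "time": time; "joint_pos": joint angles; "joint_vel": joint speeds; "joint_efforts": joint torques, N m; "tool_pos": TCP position; "tool_rot": TCP orientation; "contact_force": force on the tool from outside, world axes, zero at the start; "ft_torque": the same for the moment, N m; "gripper_width": opening from 0.0 (shut) to 1.0 (fully open); "grasp_force": force on a finger pad.
Only numpy, scipy, OpenCV 4.12 (cv2) and the standard library are available. Lean on these libraries where they do the work, as an engineer would, in place of code of your own. Each camera call takes 0.05 s, during which the arm holds its last target. There are 200 camera calls.

## Working session

There is one attempt and no reset: what is moved stays moved. The work goes in short steps, Python scripts to look and compute and a tool call to move; the robot and the scene stay as the last step left them, time stands still between calls to the robot, and variables do not carry over. Pictures are saved under pics/ and viewed, at most 10 in all, crops included, and the job is handed in when it is done.

Besides the shell and the picture viewer there is one more tool, called after "Emit:" as a command line: name --argument value ..., lists and objects as JSON in quotes. arm_command: Moves the arm, as the interface text tells. Shifts and turns lie within -1 to 1; 1 stands for 0.15 m of shift or 2 pi rad of turn. Its arguments: {"type":"object","properties":{"moves":{"type":"array"}},"required":["moves"]}

```bash
mkdir -p pics; cat > h.py <<'E'
import numpy as np, cv2
from plant import manip
def proj(p,X):
    c=p['R']@np.asarray(X,float)+p['t']; return np.array([p['fx']*c[0]/c[2]+p['cx'],p['fy']*c[1]/c[2]+p['cy']])
def back(p,uv,z):
    R=np.array(p['R']);t=np.array(p['t']); C=-R.T@t
    d=R.T@np.array([(uv[0]-p['cx'])/p['fx'],(uv[1]-p['cy'])/p['fy'],1.]); return C+d*(z-C[2])/d[2]
def save(p,n,crop=None,s=1):
    f=p['frame'][:,:,::-1]
    if crop: f=f[crop[1]:crop[3],crop[0]:crop[2]]
    cv2.imwrite('pics/'+n+'.png',cv2.resize(f,None,fx=s,fy=s,interpolation=cv2.INTER_CUBIC))
E
python3 - <<'E'
from h import *
s=manip.state(); print(s['time'],s['tool_pos'],s['tool_rot'],s['gripper_width'],manip.tcp_to_tips)
P={}
for n in ['scene','top','wrist']:
    p=manip.grab_frame(n); save(p,n); print(n,-np.array(p['R']).T@np.array(p['t']))
    for t in ['canister','cap','brace','squeeze_bottle','wash_blue','dropper','petri_a']:
        print(t,[(np.round(d['extent']),round(d['confidence'],2)) for d in manip.search_frame(p,t)[:4]])
a=cv2.imread('pics/scene.png');b=cv2.imread('pics/top.png')
E
```

```text
0.0 [0.18015456 0.59785652 0.25502205] [-2.83175397e-04  1.45888261e-01  9.89300507e-01 -1.02030841e-03] 1.001310521270278 0.025
scene [-0.07419002 -0.21613683  0.62322299]
canister [(array([285., 260., 320., 302.]), 0.34)]
cap [(array([288., 247., 320., 273.]), 0.76), (array([235., 295., 281., 339.]), 0.61)]
brace [(array([354., 300., 429., 362.]), 0.94), (array([450., 275., 506., 311.]), 0.62)]
squeeze_bottle [(array([207., 222., 233., 271.]), 0.88), (array([288., 246., 319., 272.]), 0.61)]
wash_blue [(array([344., 222., 367., 272.]), 0.65)]
dropper [(array([414., 250., 429., 286.]), 0.62)]
petri_a [(array([452., 275., 500., 313.]), 0.67)]
top [0.49059487 0.16835095 1.17768805]
canister [(array([279., 229., 313., 264.]), 0.68)]
cap [(array([281., 231., 312., 258.]), 0.72), (array([265., 281., 302., 312.]), 0.56), (array([269., 192., 288., 213.]), 0.53)]
brace [(array([353., 218., 424., 289.]), 0.56)]
squeeze_bottle [(array([184., 247., 212., 262.]), 0.87)]
wash_blue [(array([304., 165., 329., 198.]), 0.69)]
dropper [(array([376., 166., 391., 183.]), 0.47)]
petri_a [(array([411., 151., 456., 193.]), 0.69), (array([304., 168., 326., 196.]), 0.39)]
wrist [0.11103781 0.61953693 0.373679  ]
canister []
cap []
brace []
squeeze_bottle []
wash_blue []
dropper []
petri_a []
```

View pics/scene.png

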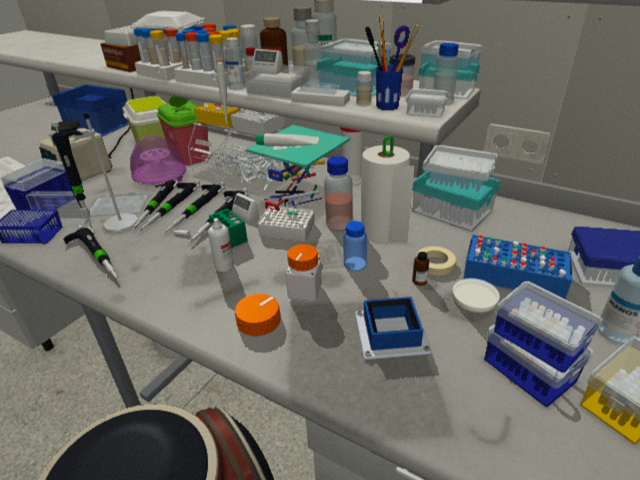

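View pics/top.png

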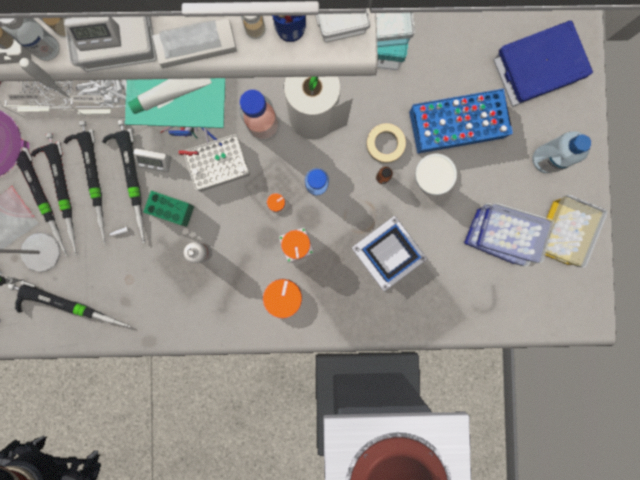

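The two views show three orange caps (top-view pixels): a small one at (277,203), one on the white canister at (295,244) and a large one at (283,299). The canister's cap fits: it is middle-sized and sits on a white square body. The blue brace is at (389,254). I'll confirm with one enlarged crop and measure.

```bash
python3 - <<'E'
from h import *
p=manip.grab_frame('top'); save(p,'crop1',(255,180,435,300),4.4)
f=p['frame']; hsv=cv2.cvtColor(f,cv2.COLOR_RGB2HSV)
m=cv2.inRange(hsv,(5,180,120),(15,255,255))
n,l,st,c=cv2.connectedComponentsWithStats(m)
for i in range(1,n):
    if st[i][4]>60: print(c[i],st[i],back(p,c[i],.102)[:2], back(p,c[i],.024)[:2], np.sqrt(st[i][4]*4/np.pi)/p['fx']*1.1)
q=manip.grab_frame('scene')
for X in ['brace','canister','cap','wash_blue','squeeze_bottle','dropper','petri_a']:
    for pp,nm in((p,'top'),(q,'scene')):
        for d in manip.search_frame(pp,X)[:2]:
            e=d['extent'];u=((e[0]+e[2])/2,(e[1]+e[3])/2)
            print(X,nm,round(d['confidence'],2),np.round(u),np.round(back(p if nm=='top' else q,u,{'brace':.025,'canister':.09,'cap':.09,'wash_blue':.08,'squeeze_bottle':.08,'dropper':.04,'petri_a':.01}[X])[:2],3))
E
```

```text
[275.01604278 202.65775401] [268 194  16  17 187] [0.61215552 0.24791489] [0.6209701 0.2536842] 0.03180519315211726
[295.23506744 243.28323699] [282 231  28  27 519] [0.52919516 0.20867492] [0.53199413 0.21159888] 0.05298597290107669
[281.9890329  299.02392822] [ 264  280   37   38 1003] [0.41782174 0.23738851] [0.41254483 0.24239455] 0.07365931921239326
brace top 0.9 [388. 253.] [0.507 0.011]
brace top 0.25 [435. 172.] [ 0.681 -0.096]
brace scene 0.67 [392. 329.] [0.494 0.001]
canister top 0.45 [296. 247.] [0.523 0.209]
canister scene 0.91 [304. 281.] [0.468 0.167]
canister scene 0.48 [301. 259.] [0.522 0.208]
cap top 0.82 [282. 297.] [0.421 0.238]
cap top 0.8 [296. 248.] [0.521 0.209]
cap scene 0.87 [304. 258.] [0.527 0.206]
cap scene 0.64 [259. 315.] [0.355 0.183]
wash_blue top 0.86 [316. 180.] [0.661 0.165]
wash_blue scene 0.84 [358. 246.] [0.629 0.138]
wash_blue scene 0.48 [302. 257.] [0.541 0.219]
squeeze_bottle scene 0.75 [221. 246.] [0.491 0.387]
dropper top 0.57 [383. 176.] [0.673 0.02 ]
dropper top 0.45 [434. 175.] [ 0.672 -0.091]
dropper scene 0.75 [421. 267.] [0.672 0.015]
petri_a top 0.95 [435. 175.] [ 0.677 -0.099]
```

View pics/crop1.png

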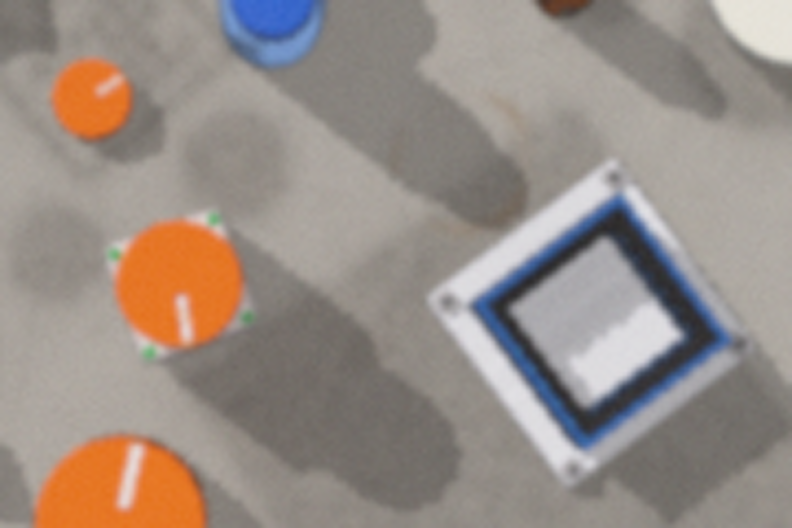

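The crop confirms the target: the canister's cap at crop (180,283), about 57 mm across, with green corner dots and the pointer towards (187,342). The brace's plate corners are at (613,160), (430,298), (572,485) and (745,345). This gives a canister yaw of about 19.6° (mod 90) at about (0.527, 0.208), and a brace yaw of about 36.3°. Next I move over the canister.

Emit:
arm_command --moves '[[1, [-0.99, -0.61, 0], 0], [1, [-0.99, -0.61, 0], 0], [1, [-0.99, -0.61, 0], 0], [1, [-0.99, -0.61, 0], 0], [1, [-0.99, -0.61, 0], 0], [1, [-0.99, -0.61, 0], 0]]'

```text
time: 2.5
tool_pos: [0.2978, 0.4663, 0.2565]
tool_rot: [0.0, 0.148, 0.989, 0.0]
contact_force: [-0.0, 0.2, -0.2]
gripper_width: 0.999
grasp_force: 0.0
```

Emit:
arm_command --moves '[[1, [-0.99, -0.61, 0], 0], [1, [-0.99, -0.61, 0], 0], [1, [-0.99, -0.61, 0], 0], [1, [-0.99, -0.61, 0], 0], [1, [-0.99, -0.61, 0], 0], [1, [-0.99, -0.61, 0], 0]]'

```text
time: 3.0
tool_pos: [0.4129, 0.3369, 0.2564]
tool_rot: [-0.0, 0.147, 0.989, 0.0]
contact_force: [0.2, -0.7, 0.5]
gripper_width: 1.006
grasp_force: 0.0
```

Emit:
arm_command --moves '[[1, [-0.98, -0.6, 0], 0.149], [1, [-0.98, -0.6, 0], 0.149], [1, [-0.98, -0.6, 0], 0.149], [1, [-0.98, -0.6, 0], 0.149], [1, [-0.98, -0.6, 0], 0.149], [1, [-0.98, -0.6, 0], 0.149], [1, [-0.98, -0.6, 0], 0.149], [1, [-0.98, -0.6, 0], 0.149], [1, [-0.98, -0.6, 0], 0.149], [1, [-0.98, -0.6, 0], 0.149]]'

```text
time: 3.83
tool_pos: [0.5261, 0.2108, 0.2562]
tool_rot: [-0.0, 0.575, 0.818, 0.0]
contact_force: [0.3, -0.3, 0.7]
gripper_width: 0.998
grasp_force: 0.0
```

```bash
python3 - <<'E'
from h import *
p=manip.grab_frame('wrist'); save(p,'w1'); np.save('w1.npy',{k:p[k] for k in p},allow_pickle=True)
f=p['frame']; hsv=cv2.cvtColor(f,cv2.COLOR_RGB2HSV)
def comps(m,amin,z):
    n,l,st,c=cv2.connectedComponentsWithStats(m)
    for i in range(1,n):
        if st[i][4]>amin: print(np.round(c[i],1),st[i],np.round(back(p,c[i],z)[:2],4))
print('C',-np.array(p['R']).T@p['t'],p['fx'])
comps(cv2.inRange(hsv,(5,180,100),(15,255,255)),300,.102)
print('green');comps(cv2.inRange(hsv,(45,100,50),(85,255,255)),15,.074)
print('proj', proj(p,[.527,.208,.102]), proj(p,[.507,.008,.047]))
E
```

```text
C [0.50234923 0.27996775 0.37360943] 415.6658823093888
[204.  121.2] [ 151   68  110  108 8718] [0.4337 0.2532]
[443.2 193.7] [ 421  172   45   45 1458] [0.594  0.2621]
[324.6 229.2] [ 282  186   84   86 5345] [0.5287 0.2129]
green
[636.   95.5] [632  88   8  15  96] [0.6988 0.3662]
[633.8 113.8] [627 107  13  14 156] [0.7038 0.3553]
[290.7 188.6] [288 186   7   6  34] [0.4979 0.2263]
[357.4 190.1] [355 187   6   7  34] [0.5438 0.2416]
proj [319.78662193 235.03128012] [227.2942886  406.87542054]
```

View pics/w1.png

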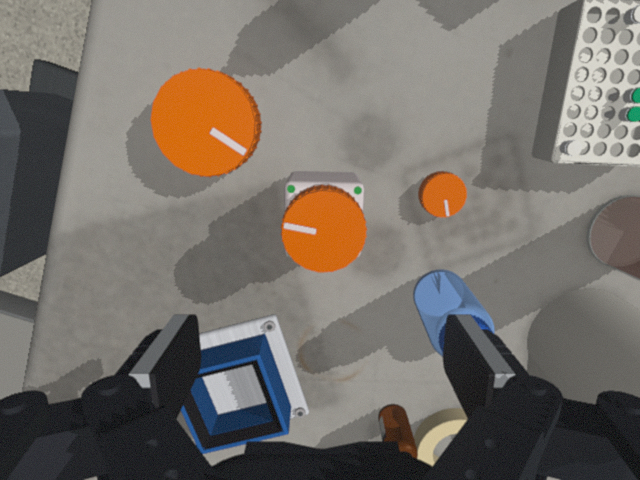

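The wrist view shows the canister's cap at (324,230), green dots at (291,189) and (357,190), and the pointer at (285,227). The larger and smaller loose caps are at (204,121) and (443,194). The canister centre is about (0.5285, 0.211) and its yaw 18.4° (mod 90), which matches the top view. Next I descend and grip.

Emit:
arm_command --moves '[[1, [0, 0.015, 0.25], 0], [1, [0, 0.015, 0.45], 0], [1, [0, 0.015, 0.65], 0], [1, [0, 0.015, 0.8], 0], [1, [0, 0.015, 0.92], 0], [1, [0, 0.015, 0.98], 0]]'

```text
time: 4.38
tool_pos: [0.5267, 0.21, 0.1061]
tool_rot: [-0.002, 0.576, 0.818, -0.002]
contact_force: [-0.8, 0.1, -0.4]
gripper_width: 1.002
grasp_force: 0.0
```

Emit:
arm_command --moves '[[1, [0, 0, 0.06], 0], [0, [0, 0, 0.06], 0], [-0.2, [0, 0, 0.06], 0], [-1, [0, 0, 0.06], 0], [-1, [0, 0, 0.06], 0], [-1, [0, 0, 0.06], 0], [-1, [0, 0, 0.06], 0], [-1, [0, 0, 0.06], 0], [-1, [0, 0, 0.06], 0], [-1, [0, 0, 0.06], 0]]'

```text
time: 5.22
tool_pos: [0.5297, 0.2099, 0.1019]
tool_rot: [0.001, 0.577, 0.817, 0.001]
contact_force: [-1.0, -0.0, 5.9]
gripper_width: 0.664
grasp_force: 65.1
```

Emit:
arm_command --moves '[[-1, [0, 0, -0.1], 0], [-1, [0, 0, -0.3], 0], [-1, [0, 0, -0.5], 0], [-1, [0, 0, -0.65], 0], [-1, [0, 0, -0.65], 0]]'

```text
time: 5.63
tool_pos: [0.5316, 0.2103, 0.2034]
tool_rot: [0.003, 0.577, 0.817, 0.004]
contact_force: [1.6, 0.7, -2.3]
gripper_width: 0.656
grasp_force: 65.2
```

```bash
python3 - <<'E'
from h import *
p=manip.grab_frame('top'); w=np.load('w1.npy',allow_pickle=True).item()
for nm,p,roi in (('top',p,(340,205,435,300)),('wrist',w,(180,300,320,455))):
    hsv=cv2.cvtColor(p['frame'],cv2.COLOR_RGB2HSV)
    m=np.zeros(hsv.shape[:2],np.uint8); r=roi
    m[r[1]:r[3],r[0]:r[2]]=cv2.inRange(hsv,(98,130,40),(118,255,255))[r[1]:r[3],r[0]:r[2]]
    m=cv2.morphologyEx(m,cv2.MORPH_OPEN,np.ones((2,2)))
    c=max(cv2.findContours(m,cv2.RETR_EXTERNAL,cv2.CHAIN_APPROX_NONE)[0],key=len)[:,0].astype(float)
    X=np.array([back(p,u,.047)[:2] for u in c]); (cx,cy),(a,b),an=cv2.minAreaRect(X.astype(np.float32)*1000)
    print(nm,'rim',cx,cy,a,b,an,len(c))
p=manip.grab_frame('top')
C=np.array([[613,160],[430,298],[572,485],[745,345]])/4.4+[255,180]-.4
X=np.array([back(p,u,.008)[:2] for u in C]);print('plate',X.mean(0),np.linalg.norm(X-np.roll(X,1,0),axis=1),X.tolist())
B=np.array([[617,192],[472,305],[585,448],[730,342]])/4.4+[255,180]-.4
X=np.array([back(p,u,.047)[:2] for u in B]);print('rim',X.mean(0),np.linalg.norm(X-np.roll(X,1,0),axis=1)); d=X[0]-X[1];print(np.degrees(np.arctan2(d[1],d[0]))%90);d=X[1]-X[2];print(np.degrees(np.arctan2(d[1],d[0]))%90)
# wrist plate corner screws
w1=[(268,326),(300,412)]
print([back(w,u,.012)[:2] for u in w1])
q=manip.grab_frame('wrist');save(q,'w2');np.save('w2.npy',q,allow_pickle=True); print(manip.state()['tool_pos'],manip.state()['contact_force'])
E
```

```text
top rim 480.9530029296875 39.308937072753906 84.63541412353516 5.067824363708496 35.28117370605469 67
wrist rim 508.07879638671875 18.246322631835938 100.17857360839844 107.19964599609375 35.439056396484375 568
plate [0.50757042 0.00754503] [0.11339334 0.11489334 0.11676674 0.11130187] [[0.5882492375344425, -0.006036439729434878], [0.5211007098006742, 0.08719206672637121], [0.4265688645475025, 0.018648634001625725], [0.49436285158323257, -0.06962413961641778]]
rim [0.50697431 0.00760168] [0.09054543 0.08907154 0.08764736 0.08688299]
36.6451956102337
37.03774555873902
[array([0.51886163, 0.08129579]), array([ 0.58002327, -0.0017449 ])]
[0.52781578 0.20926789 0.19561621] [-0.27853228 -0.82633468 -3.12245092]
```

View pics/w2.png

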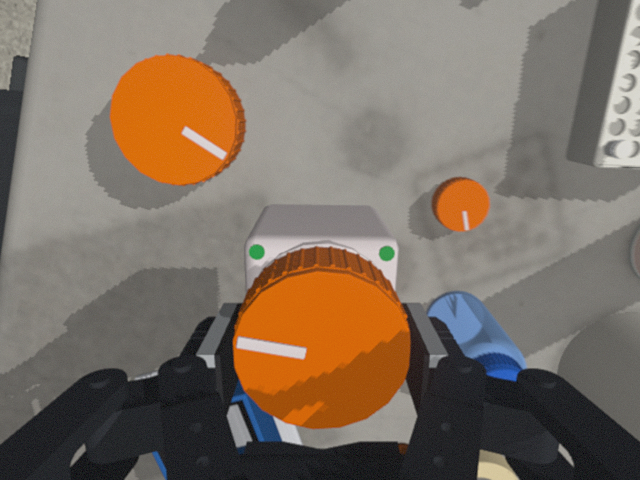

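The wrist view shows the canister hanging upright in the grip, with dots at (257,252) and (386,253) and the pointer end at (238,343). The gripper is nearly square to the flats. The brace is at (0.507, 0.0075) with yaw about 36.5°. I carry it there.

Emit:
arm_command --moves '[[-1, [-0.1, -0.05, 0], 0], [-1, [-0.3, -0.14, 0], 0], [-1, [-0.5, -0.24, 0], 0], [-1, [-0.7, -0.33, 0], 0], [-1, [-0.88, -0.42, 0], 0], [-1, [-0.95, -0.45, 0], 0]]'

```text
time: 6.28
tool_pos: [0.5107, 0.0498, 0.1941]
tool_rot: [-0.002, 0.578, 0.816, -0.002]
contact_force: [-0.3, -0.0, -2.4]
gripper_width: 0.657
grasp_force: 65.2
```

Emit:
arm_command --moves '[[-1, [-0.1, -0.05, 0], -0.015], [-1, [-0.2, -0.1, 0], -0.03], [-1, [-0.27, -0.13, 0], -0.045], [-1, [-0.27, -0.13, 0], -0.049], [-1, [-0.27, -0.13, 0], -0.049], [-1, [-0.27, -0.13, 0], -0.049], [-1, [-0.27, -0.13, 0], -0.049]]'

```text
time: 6.87
tool_pos: [0.5075, 0.0086, 0.1963]
tool_rot: [-0.001, 0.444, 0.896, -0.0]
contact_force: [0.1, -1.0, -3.3]
gripper_width: 0.664
grasp_force: 65.2
```

```bash
cat > look.py <<'E'
from h import *
import sys
def look(name,zb,view=True):
    q=manip.grab_frame('wrist'); s=manip.state()
    if view: save(q,name)
    w,x,y,z=s['tool_rot']; phi=2*np.degrees(np.arctan2(y,x))-90
    T=np.array(s['tool_pos']); print('t',round(s['time'],2),'tcp',T.round(4),'phi',round(phi,2),'F',np.round(s['contact_force'],1),'M',np.round(s['ft_torque'],2),s['gripper_width'],'tool z',np.round([2*(x*z+w*y),2*(y*z-w*x)],4))
    hsv=cv2.cvtColor(q['frame'],cv2.COLOR_RGB2HSV)
    m=cv2.inRange(hsv,(45,110,50),(85,255,255)); n,l,st,c=cv2.connectedComponentsWithStats(m)
    k=[c[i] for i in range(1,n) if st[i][4]>40 and 200<c[i][0]<440 and 180<c[i][1]<330]; k.sort(key=lambda a:a[0])
    G=np.array([back(q,u,zb+.074)[:2] for u in k])
    for u,g in zip(k,G): print('dot',u.round(1),g.round(4))
    if len(G)==2:
        d=G[1]-G[0]; a=np.arctan2(d[1],d[0]); ctr=G.mean(0)+.024*np.array([np.sin(a),-np.cos(a)])
        print('len',np.linalg.norm(d),'can yaw',np.degrees(a)%90,'centre',ctr)
    return q,s
E
python3 - <<'E'
from look import *
z=manip.state()['tool_pos'][2]; q,s=look('w3',z-.1019)
E
```

```text
t 6.92 tcp [0.5077 0.0086 0.1967] phi 37.23 F [-0.6 -0.1 -2.9] M [ 0.01 -0.12 -0.04] 0.6599877758283486 tool z [-0.0018  0.0004]
dot [256.2 251.6] [0.4736 0.0151]
dot [386.4 253.1] [0.5121 0.0436]
len 0.0478868375672291 can yaw 36.47411957352949 centre [0.50709222 0.01004903]
```

Emit:
arm_command --moves '[[-1, [-0.01, 0, 0.12], 0], [-1, [-0.01, 0, 0.24], 0], [-1, [-0.01, 0, 0.3], 0], [-1, [-0.01, 0, 0.34], 0], [-1, [-0.01, 0, 0.38], 0], [-1, [-0.01, 0, 0.42], 0], [-1, [-0.01, 0, 0.46], 0], [-1, [-0.01, 0, 0.5], 0], [-1, [-0.01, 0, 0.53], 0], [-1, [-0.01, 0, 0.56], 0], [-1, [-0.01, 0, 0.56], 0], [-1, [-0.01, 0, 0.56], 0]]'

```text
time: 7.92
tool_pos: [0.509, 0.0068, 0.1136]
tool_rot: [-0.0, 0.444, 0.896, -0.0]
contact_force: [-0.8, 0.3, -2.1]
gripper_width: 0.662
grasp_force: 65.2
```

```bash
python3 - <<'E'
from look import *
z=manip.state()['tool_pos'][2]; q,s=look('w4',z-.1019)
E
```

```text
t 7.97 tcp [0.5092 0.0068 0.1139] phi 37.22 F [ 0.7  0.3 -2.9] M [-0.   -0.03  0.01] 0.6598586963029911 tool z [ 0.0003 -0.0001]
dot [256.2 251.6] [0.475  0.0134]
dot [386.4 253.1] [0.5135 0.0418]
len 0.04784998546379515 can yaw 36.441640422735354 centre [0.508532   0.00832242]
```

View pics/w4.png

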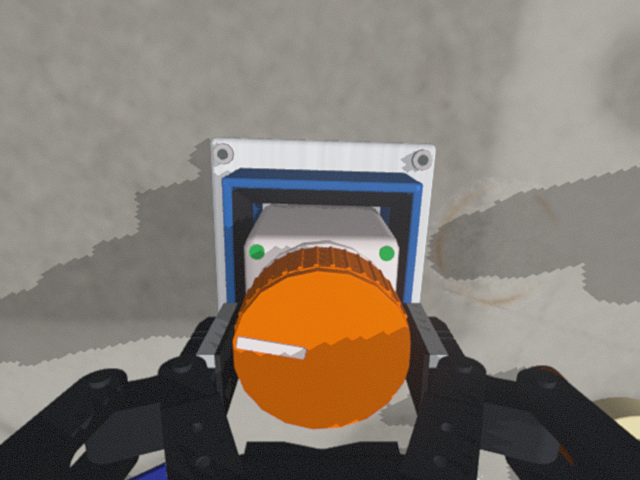

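The canister is inside the pocket with even gaps, its dots at (256,252) and (386,253), and it hangs about 4 mm above the floor with no contact force. I lower the rest with light pressure.

Emit:
arm_command --moves '[[-1, [0, 0, 0.01], 0], [-1, [0, 0, 0.02], 0], [-1, [0, 0, 0.03], 0], [-1, [0, 0, 0.03], 0], [-1, [0, 0, 0.03], 0]]'

```text
time: 8.38
tool_pos: [0.5095, 0.0067, 0.1101]
tool_rot: [0.0, 0.444, 0.896, 0.0]
contact_force: [-1.7, 0.1, 2.6]
gripper_width: 0.663
grasp_force: 65.6
```

Emit:
arm_command --moves '[[-1, [0, 0, 0.006], 0], [-1, [0, 0, 0.01], 0], [-1, [0, 0, 0.01], 0], [-1, [0, 0, 0.01], 0]]'

```text
time: 8.72
tool_pos: [0.5099, 0.0067, 0.11]
tool_rot: [0.001, 0.444, 0.896, 0.0]
contact_force: [-4.5, -0.4, 9.4]
gripper_width: 0.664
grasp_force: 66.6
```

```bash
python3 - <<'E'
from look import *
q,s=look('w5',.008,False)
f=q['frame'][270:440,225:420]; hsv=cv2.cvtColor(f,cv2.COLOR_RGB2HSV)
m=cv2.inRange(hsv,(0,0,130),(179,110,255)); m[:40]=0; m=m[:, :]
m[95:]=0; n,l,st,c=cv2.connectedComponentsWithStats(m)
for i in range(1,n):
    if st[i][4]>100:
        pts=np.argwhere(l==i)[:,::-1].astype(np.float32)+[225,270]
        X=np.array([back(q,u,.110)[:2] for u in pts],np.float32); v=cv2.fitLine(X,cv2.DIST_L2,0,.001,.001).ravel(); print(st[i],X.mean(0),np.degrees(np.arctan2(v[1],v[0])))
E
```

```text
t 8.77 tcp [0.5099 0.0066 0.11  ] phi 37.23 F [-4.1 -0.4  9.5] M [-0.02  0.87 -0.05] 0.6619722976122494 tool z [ 0.0012 -0.0005]
dot [255.9 251.5] [0.4759 0.0132]
dot [386.3 252.9] [0.5144 0.0417]
len 0.04795327265041973 can yaw 36.50524065326427 centre [0.50942667 0.00813441]
[ 11  66  70  24 862] [ 0.49608943 -0.00052081] 26.244629
```

Emit:
arm_command --moves '[[-1, [0.013, -0.007, -0.004], 0], [-1, [0.013, -0.007, -0.004], 0], [-1, [0.013, -0.007, -0.004], -0.01], [-1, [0.013, -0.007, -0.004], -0.02], [-1, [0.013, -0.007, -0.004], -0.03], [-1, [0.013, -0.007, -0.004], -0.04], [-1, [0.013, -0.007, -0.004], -0.05], [-1, [0.013, -0.007, -0.004], -0.06], [-1, [0.013, -0.007, -0.004], -0.07], [-1, [0.013, -0.007, -0.004], -0.08], [-1, [0.013, -0.007, -0.004], -0.08]]'

```text
time: 9.68
tool_pos: [0.5081, 0.0075, 0.1102]
tool_rot: [0.001, 0.207, 0.978, 0.0]
contact_force: [-2.4, -0.7, 9.2]
gripper_width: 0.658
grasp_force: 66.5
```

```bash
cat > ptr.py <<'E'
from look import *
def go(name,zb=.008):
    q,s=look(name,zb)
    # pointer: bright, unsaturated pixels inside the cap-top circle
    T=np.array(s['tool_pos']); H,W=q['frame'].shape[:2]; hsv=cv2.cvtColor(q['frame'],cv2.COLOR_RGB2HSV)
    zt=T[2]; m=np.zeros((H,W),np.uint8)
    C=np.array([proj(q,[T[0]+.026*np.cos(a),T[1]+.026*np.sin(a),zt]) for a in np.linspace(0,6.28,40)]).astype(np.int32)
    cv2.fillPoly(m,[C],255); m&=cv2.inRange(hsv,(0,0,100),(179,120,255))
    n,l,st,c=cv2.connectedComponentsWithStats(m)
    for i in range(1,n):
        if st[i][4]>80:
            X=np.array([back(q,u,zt)[:2] for u in np.argwhere(l==i)[:,::-1]],np.float32); v=cv2.fitLine(X,cv2.DIST_L2,0,.001,.001).ravel()
            print('ptr area',st[i][4],X.mean(0),np.degrees(np.arctan2(v[1],v[0]))%180,'from tcp',np.degrees(np.arctan2(*(X.mean(0)-T[:2])[::-1])))
    return q,s
E
python3 -c "
from ptr import *
go('w6')"
```

```text
t 9.73 tcp [0.508  0.0076 0.1102] phi 66.06 F [-2.7 -0.8  9.4] M [0.01 0.53 0.11] 0.6619605288754324 tool z [ 0.0019 -0.0003]
dot [293.7 230.2] [0.4737 0.0123]
dot [407.7 285.1] [0.5106 0.0425]
len 0.04770329650974777 can yaw 39.34486237378974 centre [0.5073436  0.00884876]
ptr area 846 [ 0.49992403 -0.0056839 ] 55.092434 from tcp -121.49394092822672
```

View pics/w6.png

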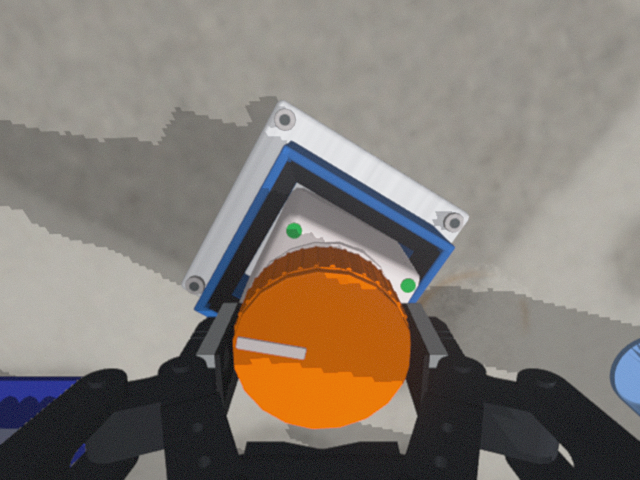

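The cap turned 28.8° with no slip (pointer end still at (238,343)). The canister rotated about 3° until the pocket held it, so the relative yaw is about 16°. About 29° more is needed.

Emit:
arm_command --moves '[[-1, [0, 0, 0], -0.01], [-1, [0, 0, 0], -0.02], [-1, [0, 0, 0], -0.03], [-1, [0, 0, 0], -0.04], [-1, [0, 0, 0], -0.05], [-1, [0, 0, 0], -0.06], [-1, [0, 0, 0], -0.07], [-1, [0, 0, 0], -0.082], [-1, [0, 0, 0], -0.082], [-1, [0, 0, 0], -0.082]]'

```text
time: 10.57
tool_pos: [0.5084, 0.008, 0.1105]
tool_rot: [0.001, -0.049, 0.999, 0.0]
contact_force: [-2.6, -0.3, 9.7]
gripper_width: 0.662
grasp_force: 66.5
```

```bash
python3 -c "
from ptr import *
go('w7')"
```

```text
t 10.62 tcp [0.5083 0.008  0.1104] phi 95.55 F [-2.5  0.9 10. ] M [0.18 0.41 0.04] 0.6604694117211052 tool z [0.0027 0.0006]
dot [233.8 293.2] [ 0.5033 -0.0261]
dot [339.3 225.5] [0.473  0.0109]
len 0.04783242147558156 can yaw 39.25546516222684 centre [0.50676131 0.00759023]
ptr area 810 [ 0.50797254 -0.00778949] 84.47286 from tcp -91.31302381599072
```

View pics/w7.png

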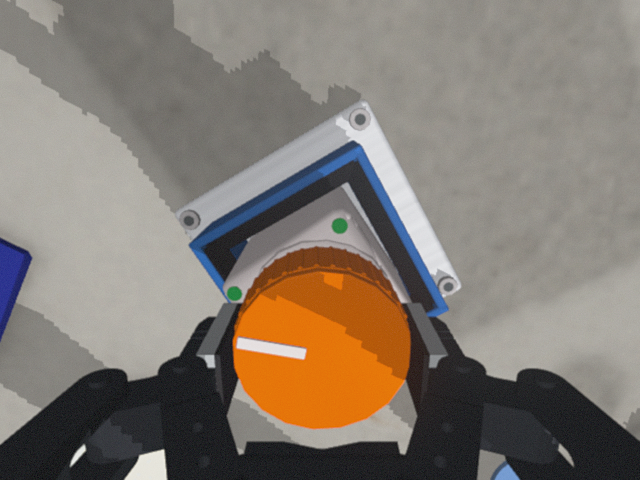

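The relative yaw is 84.5 − 39.3 = 45.2°, with the pointer towards the corner dot at (234,293) and the turning torque gone. I raise straight up.

Emit:
arm_command --moves '[[-1, [0, 0, -0.01], 0], [-1, [0, 0, -0.025], 0], [-1, [0, 0, -0.05], 0], [-1, [0, 0, -0.08], 0], [-1, [0, 0, -0.12], 0], [-1, [0, 0, -0.16], 0], [-1, [0, 0, -0.2], 0], [-1, [0, 0, -0.24], 0], [-1, [0, 0, -0.26], 0], [-1, [0, 0, -0.26], 0], [-1, [0, 0, -0.26], 0], [-1, [0, 0, -0.26], 0]]'

```text
time: 11.62
tool_pos: [0.5068, 0.0078, 0.1471]
tool_rot: [-0.0, -0.048, 0.999, 0.0]
contact_force: [-0.3, 0.1, -0.2]
gripper_width: 0.66
grasp_force: 65.5
```

```bash
python3 - <<'E'
from ptr import *
go('w8')
p=manip.grab_frame('scene'); save(p,'s8'); a=cv2.imread('pics/w8.png')[100:440,160:480]; u=proj(p,[.507,.008,.08]).astype(int)
b=cv2.imread('pics/s8.png')[u[1]-60:u[1]+60,u[0]-75:u[0]+75]; b=cv2.resize(b,(425,340),interpolation=cv2.INTER_CUBIC)
cv2.imwrite('pics/both8.png',np.hstack([a,b]))
E
```

```text
t 11.67 tcp [0.5068 0.0078 0.147 ] phi 95.54 F [ 0.5  0.2 -0. ] M [0.01 0.04 0.03] 0.6592423419815249 tool z [-0.0008  0.0001]
dot [249.9 264.7] [ 0.5034 -0.0261]
dot [336.  208.4] [0.473 0.011]
len 0.04799738666916975 can yaw 39.31411227828838 centre [0.5067587  0.00763028]
ptr area 814 [ 0.5065013  -0.00798192] 84.58186 from tcp -91.02509896989773
```

View pics/both8.png

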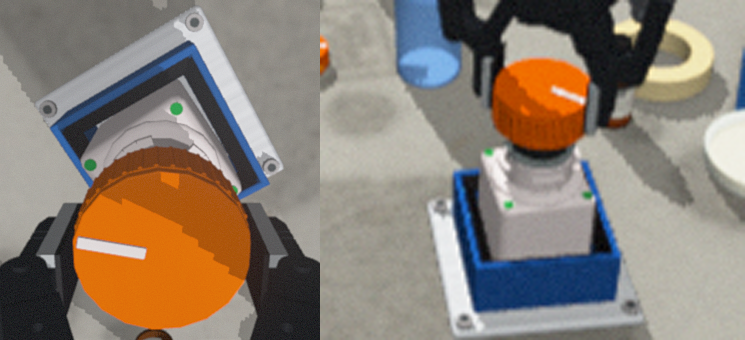

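The picture shows the canister unmoved in the pocket (dots same as before) and the level cap held about 21 mm above the mouth, with no contact force.

```bash
python3 -c "
from plant import manip
print(manip.job_done())"
```

```text
the job is handed in; nothing more can be done
None
```

The canister is seated in the brace, the cap was turned to 45° and lifted off, and the gripper holds it level about 21 mm above the mouth; I handed the job in at about 11.7 s, and no verdict came back.

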